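# Hold the tall test cell in the light gate

## Task

The light gate on the table is to be checked with the tall clear test cell. First slide the lamp's shutter fully open by its black knob; then lift the tall cell out of the rack, gripping it only by its two frosted faces with the cross lines (never by the clear panes), and hold it upright in the light path, about midway between lamp and receiver, so that the beam goes squarely through the lower half of both clear panes, without the cell touching the gate. Leave the two short cells in the rack, and finish while still holding the cell there, the shutter open.

Things in the scene. Friction and masses are not known exactly. Their poses are not given: they have to be found in the camera images.
- light_gate: Fixed light gate: dark base plate 84 (x) x 250 (y) x 12 mm; a lamp (grey box 96 x 50 x 36 mm) on a post at its -y end faces a receiver (grey tube, 40 mm across) at its +y end. Free gap from y = -48 (shutter blade) to +54 mm. Housings reach 111 mm high, the knob 148 mm. Origin: centre of the underside, on the table; z up. Ahead of the robot, yaw within 0.25 rad of 0.
- beam (a point): Middle of the light path: the point half-way (in the gate's y = 0) between lamp and receiver lenses, 90 mm above the table. Axes as the gate's: the beam runs along y, z is up.
- shutter (a joint): Position of the lamp's shutter slide in m: 0 = closed (steel blade before the lamp lens), 0.040 = fully open at its stop. It moves straight along the gate's -x (toward the robot) with about 1.5 N of friction and stays where it is left.
- shutter_knob (a point): Top centre of the shutter's black upright knob, 16 mm across and 36 mm tall (it stands up from 112 to 148 mm above the table) on the lamp's top, 85 mm from the beam's middle on the -y side. It moves with the shutter; axes as the gate's.
- rack: Fixed wooden block 66 (x) x 192 (y) x 30 mm with three slots in a row along its y, 65 mm apart, 22 mm deep, each 4 mm wider than a cell both ways. Origin: centre of its underside, on the table. Ahead to the left of the robot, its row from right to left (yaw within 0.12 rad of 0). Which slot holds the tall cell varies.
- cell: The tall cell, loose, about 100 g: an upright closed box 100 mm high, in a rack slot, foot 8 mm and top 108 mm above the table. Origin: centre of its underside, z up. White frosted faces with thin grey cross lines at x = +-20 mm (30 mm wide): grip it there, about 70 mm above the foot. Clear panes at y = +-16 mm, 30 mm wide, nearly full height. Grey foot and cap. The rack's row runs along its y.
- cell_window (a point): Point inside the tall cell, on its upright axis, 30 mm above its foot: the middle of the lower half of the clear panes. Axes as the cell's.
- cell_pane_a: Clear pane of the tall cell on its -y side (fixed to it; its origin is the cell's origin). The fingers must not touch it.
- cell_pane_b: Clear pane of the tall cell on its +y side (fixed to it; its origin is the cell's origin). The fingers must not touch it.
- short_a: Short cell, 60 mm high, otherwise like the tall one, in another slot of the rack. Leave it there. Origin at the centre of its underside.
- short_b: The other short cell, the same, in the remaining slot. Leave it there.
Not all that is in view belongs to the job. What is shaped like the cell but purple or red is not meant.

How it is judged:
By the outcome, as a careful person would: the job done as asked, in the order asked, and still so for the second after the job is handed in, while the arm keeps its last pose, push and grip.
It also fails if it takes over 51 s, if anything falls off the work surface, if the arm or the gripper's body presses on something with over 40 N, if the wrist force passes 120 N, or if a joint passes its speed limit or range.

## Robot

A 6-joint arm with a two-finger parallel gripper is mounted at the origin on a cart in front of the work surface, level with it; the furniture and walls round the work are solid. World frame = base frame: x ahead of the robot, y to its left, z up, the work surface at z = 0. Lengths are in m, angles in degrees, forces in N, time in s.
With the tool pointing down it reaches from about 0.35 to 0.975 m from the base axis. Payload 4.9 kg.
Tool frame: the origin (TCP) lies at the very end of the fingers, on their centre line; the grasp point (between the pads) lies 19 mm behind it (bot.grasp_offset is the distance from the TCP to the grasp point, in m); z points along the fingers, x is the direction in which the jaws open and shut, and the axes are right-handed (so a half turn about z gives the same grasp; the last joint's range is limited). The gripper opens to 85 mm and grips with 20 to 120 N. Pads are 22 mm wide; open, the fingers measure 114 mm over their backs; the gripper's body (76 mm by 85 mm) begins 54 mm behind the grasp point. The pads swing forward as they close: fully open they stand 13 mm farther back than shut.
Start: joints at [69.786, 3.019, 92.412, -0, 84.569, -6.818], TCP at [0.145, 0.608, 0.231] pointing down, gripper open.
Joint ranges: [-172.51, 172.51], [-57.92, 126.97], [3.15, 148.05], [-58.71, 238.71], [5.1, 150.11], [-179.66, 179.66]. Speed limits (degrees/s): [147.25, 147.25, 180, 180, 180, 180].

## Interface

Orientations are given as [roll, pitch, yaw] about the fixed x, y, z axes, in that order (R = Rz(yaw) Ry(pitch) Rx(roll)).
In Python, from rig import bot gives the robot as it stands.
- The arm moves only by the shell command python3 -m jog 'ROWS' [FORCE]. ROWS is JSON, a list of rows, each a list of 7 numbers: the turn, a rotation vector about the tool's x, y, z in units of 0.5 rad (1.0 is 0.5 rad), then the shift along the tool's x, y, z in units of 0.15 m (1.0 is 0.15 m), then the opening, from 0 (shut) to 1 (fully open). A call has 1 to 12 rows; each row is the pose to reach, as a shift and turn from the pose commanded when the call began, along the tool's axes at that moment; what a row does not reach only later rows make up. A row lasts 1/8 s, in which the tool goes at most 62.5 mm and 10.7 degrees, less where a joint would pass 70% of its speed; a pose out of reach is approached as far as the arm can. A call with a number of a shift or a turn outside -1 to 1 is refused whole. A call with a gripper value outside its range is refused whole. The fingers move at their own pace and stop on an object; FORCE is the grip in N (left out, the last holds). Time passes only in rows, so rows that repeat a pose let the fingers close. It gives the time, the measured TCP pose, the force and the opening at its end, in the units of the state.
- bot.state(): the state, without advancing time (a new reading comes with each control period).
- bot.get_image(name): name is "side" or "top" or "wrist"; returns a dict with "image" (480x640x3 uint8, blue, green, red), "range_z" (480x640 float32, m along the optical axis (not along the pixel's ray), 0 where there is no reading), "mtx" (3x3 intrinsics, pixels), "k1" (the pictures are not rectified: a ray, as slopes to the right and down, at radius r is drawn at 1 + k1 r^2 times it, then the intrinsics apply), "R" (3x3) and "t" (3): a world point X has camera coordinates R X + t; the wrist camera has in their place "mount" (4x4, takes a point from camera to tool coordinates, whose origin is the TCP and whose axes are the tool frame's). Camera axes: x right, y down, z forward; pixel columns grow to the right and rows downward; lengths in m; the calibration is good to about 2 mm. A picture is of the moment at which its call begins: read the wrist's pose just before it.
- bot.job_done(): hands the job in, once; it reports no verdict.
Trained networks look in a picture, given as the dict that the camera call returned (one of the last four; its "shot" number tells which), for a name from the list of things; names that differ only in an ending like _2 or _b are one class to them, and where a whole thing is asked for, a point or a joint stands for the part that bears it (a point fixed in the world has none). Each returns a list of dicts, best first, with "score" (0 to 1); they miss things now and then, are a little off and sometimes report something else, mostly with a low value. They report only what shows in the picture. A call takes as long as a camera call. They do not tell look-alikes from the thing itself.
- bot.look_for(query, picture): "extent" ([left, top, right, bottom] in pixels, round what is visible of it).
- bot.silhouettes(query, picture): "region" (480x640 bool, what is visible of it) and "extent" ([left, top, right, bottom] in pixels, round what is visible of it).
The state is a dict: "clock": time; "joints": joint angles; "joint_vel": joint speeds; "effort": joint torques, N m; "eef_pos": TCP position; "tool_rot": TCP orientation; "force": force on the tool from outside, world axes, zero at the start; "torque": the same for the moment, N m; "finger_gap": opening from 0.0 (shut) to 1.0 (fully open).
Only numpy, scipy, OpenCV 4.12 (cv2) and the standard library are available. Lean on these libraries where they do the work, as an engineer would, in place of code of your own. Each camera call takes 0.05 s, during which the arm holds its last target. There are 200 camera calls.

## Working session

There is one attempt and no reset: what is moved stays moved. The work goes in short steps, Python scripts to look and compute and a shell command to move; the robot and the scene stay as the last step left them, time stands still between calls to the robot, and variables do not carry over. Pictures are saved under pics/ and viewed, about 8 in all and at most 12, crops included, and the job is handed in when it is done.

```bash
ls; mkdir -p pics; python3 - <<'E'
from rig import bot
import cv2
print(bot.state())
for n in ("top","side"):
    p=bot.get_image(n); cv2.imwrite(f"pics/{n}0.png",p["image"])
    print(n,p["mtx"].tolist(),p["k1"],p["R"].tolist(),p["t"].tolist())
    for q in ("light_gate","shutter_knob","rack","cell","short_a"):
        print(q,[(d["extent"],round(d["score"],2)) for d in bot.look_for(q,p)][:5])
E
```

```text
pics
{'clock': 0.0, 'joints': array([ 6.97862931e+01,  3.05786728e+00,  9.24949096e+01,  1.17731587e-03,
        8.45697402e+01, -6.81868376e+00]), 'joint_vel': array([-4.35629086e-02,  5.17633143e-02,  2.18492673e-02, -4.71995281e-02,
       -5.80543270e-05,  1.58679427e-02]), 'effort': array([ 2.24992524e-03, -3.93689382e+01, -3.70176494e+01, -1.85762019e-05,
        7.17053306e-03,  8.78802780e-06]), 'eef_pos': array([0.1445632 , 0.60738504, 0.23002708]), 'tool_rot': array([-1.79984290e+02,  1.21511373e-01,  7.66048809e+01]), 'force': array([ 0.4425437 ,  0.5564577 , -0.16097661]), 'torque': array([0.07629165, 0.02687004, 0.00590084]), 'finger_gap': 0.9985246728029914}
top [[480.4080398618066, 0.0, 312.8369601182382], [0.0, 480.4080398618066, 240.65090773199688], [0.0, 0.0, 1.0]] -0.08176168947320653 [[0.026327176934268563, -0.999622052471097, -0.007914036147414668], [-0.9966424820145988, -0.02563307083212684, -0.07776058592561666], [0.07752833545518538, 0.009934681332888736, -0.996940649842488]] [0.11260820853443324, 0.6111921285316785, 1.184891399033772]
light_gate [([309.9, 205
[... 449 characters left out ...]
14811340067], [0.0, 0.0, 1.0]] 0.011843736013663831 [[-0.9913058531613264, -0.13083999263540205, -0.01391408693601508], [-0.05320649583111498, 0.49532625122957885, -0.8670761060277385], [0.12034024384830128, -0.8587972992330729, -0.4979813495910376]] [0.587826879074113, 0.05930624558471847, 1.1211639940110987]
light_gate [([281.0, 185.5, 322.2, 272.2], 0.91)]
shutter_knob [([298.9, 188.2, 312.0, 218.9], 0.62)]
rack [([328.4, 279.9, 361.6, 349.9], 0.72), ([341.6, 254.6, 358.4, 283.7], 0.61)]
cell [([316.5, 186.4, 331.2, 224.7], 0.92), ([340.4, 252.7, 355.8, 285.3], 0.91), ([322.2, 322.2, 342.3, 383.7], 0.59)]
short_a [([336.6, 306.8, 358.0, 332.2], 0.86), ([337.1, 285.0, 358.8, 305.8], 0.65)]
```

```bash
cat > h.py <<'E'
from rig import bot
import numpy as np, cv2
from scipy.spatial.transform import Rotation as Ro
def cloud(p):
    """world xyz for every pixel (nan where no range)"""
    z=p["range_z"].astype(float); h,w=z.shape
    K=p["mtx"]; u,v=np.meshgrid(np.arange(w),np.arange(h))
    d=np.stack([(u-K[0,2])/K[0,0],(v-K[1,2])/K[1,1]],-1); s=d.copy()
    for _ in range(10): s=d/(1+p["k1"]*(s**2).sum(-1,keepdims=True))
    P=np.concatenate([s,np.ones((h,w,1))],-1)*z[...,None]
    P[z<=0]=np.nan
    if "mount" in p: 
        T=p["mount"]; P=P@T[:3,:3].T+T[:3,3]
        return P@p["Rt"].T+p["pt"]
    return (P-p["t"])@p["R"]
def shot(n):
    s=bot.state(); p=bot.get_image(n)
    if n=="wrist": p["Rt"]=Ro.from_euler("xyz",s["tool_rot"],degrees=True).as_matrix(); p["pt"]=s["eef_pos"]
    return p
def rect(xy):
    r=cv2.minAreaRect(xy.astype(np.float32)); return [np.round(a,4) for a in r]
E
python3 - <<'E'
from h import *
ims=[]
for n,c in (("top",(180,190,470,310)),("side",(260,170,400,400))):
    p=shot(n); C=cloud(p); a,b,e,d=c
    k=2.7 if n=="top" else 2.6
    im=cv2.resize(p["image"][b:d,a:e],None,fx=k,fy=k,interpolation=cv2.INTER_CUBIC); cv2.imwrite(f"pics/{n}1.png",im)
    X=C[b:d,a:e].reshape(-1,3); X=X[np.isfinite(X[:,0])]
    for lo,hi,nm in ((.022,.036,"30mm"),(.058,.078,"68"),(.1,.116,"108"),(.12,.15,"knob")):
        m=(X[:,2]>lo)&(X[:,2]<hi); Y=X[m]
        g=np.zeros((300,300),np.uint8); ij=((Y[:,:2]-[.2,-.5])/.004).astype(int); ok=((ij>=0)&(ij<300)).all(1); g[ij[ok,0],ij[ok,1]]=1
        g=cv2.morphologyEx(g,cv2.MORPH_CLOSE,np.ones((3,3)))
        nl,L=cv2.connectedComponents(g)
        for l in range(1,nl):
            s=Y[ok][L[ij[ok,0],ij[ok,1]]==l]
            if len(s)>15: print(n,nm,len(s),rect(s[:,:2]),s.mean(0).round(3))
E
```

```text
top 30mm 301 [array([0.4555, 0.0079]), array([0.085 , 0.0406]), np.float64(84.8059)] [0.457 0.011 0.025]
top 30mm 781 [array([ 0.5966, -0.2503]), array([0.3019, 0.0296]), np.float64(0.2466)] [ 0.59  -0.25   0.031]
top 30mm 79 [array([ 0.4802, -0.1341]), array([0.0421, 0.0929]), np.float64(25.9642)] [ 0.482 -0.13   0.023]
top 30mm 1235 [array([0.5005, 0.2497]), array([0.0664, 0.1913]), np.float64(5.331)] [0.501 0.248 0.029]
top 30mm 16 [array([0.5258, 0.3949]), array([0.0325, 0.0121]), np.float64(3.4689)] [0.525 0.395 0.03 ]
top 30mm 29 [array([0.6027, 0.3816]), array([0.002 , 0.0509]), np.float64(89.667)] [0.604 0.382 0.028]
top 30mm 29 [array([0.6962, 0.3816]), array([0.0016, 0.0559]), np.float64(89.8183)] [0.697 0.382 0.029]
top 30mm 114 [array([0.7018, 0.4497]), array([0.0595, 0.0396]), np.float64(23.9415)] [0.7   0.447 0.032]
top 68 171 [array([0.4958, 0.0037]), array([0.0191, 0.1091]), np.float64(83.7699)] [0.491 0.005 0.073]
top 68 219 [array([0.4947, 0.313 ]), array([0.039 , 0.0319]), np.float64(2.8616)] [0.495 0.312 0.067]
top 68 217 [array([0.5013, 0.25  ]), array([0.0387, 0
[... 4121 characters left out ...]
[0.0262, 0.0327]), np.float64(48.2677)] [ 0.604 -0.178  0.101]
side 108 424 [array([ 0.6405, -0.0667]), array([0.0952, 0.065 ]), np.float64(4.4234)] [ 0.64  -0.067  0.108]
side 108 107 [array([0.5995, 0.2908]), array([0.0486, 0.0278]), np.float64(68.1856)] [0.6   0.29  0.105]
side 108 200 [array([0.6223, 0.1   ]), array([0.0338, 0.0582]), np.float64(5.2434)] [0.621 0.106 0.106]
side 108 264 [array([0.6261, 0.3507]), array([0.0626, 0.029 ]), np.float64(39.8971)] [0.628 0.353 0.108]
side knob 532 [array([0.6244, 0.3109]), array([0.1128, 0.0549]), np.float64(50.2076)] [0.624 0.332 0.134]
side knob 70 [array([ 0.6369, -0.0738]), array([0.0136, 0.0189]), np.float64(8.3668)] [ 0.636 -0.07   0.136]
```

View pics/top1.png

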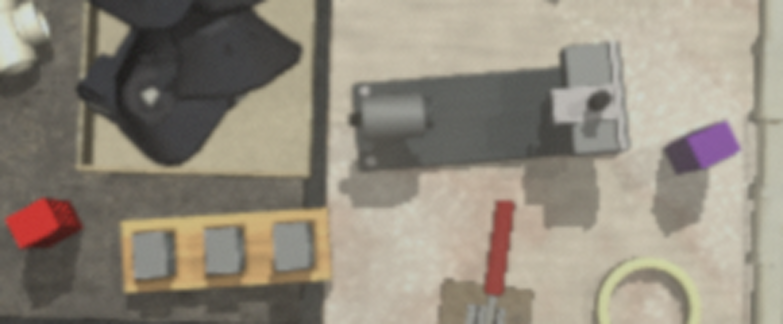

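View pics/side1.png

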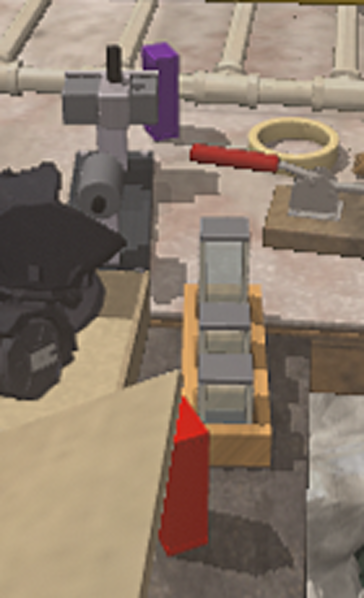

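Top crop: tall cell at (294,246), nearest the gate. Look-alikes are the short cells at (224,250) and (152,254), a red block at (43,222) and a purple block at (703,148). The tall one is chosen because its top measures 0.107 m (shorts 0.067), and it is clear-paned with a grey cap. In the side crop it is at (225,265). The knob is at (598,101) in the top crop. Next, a check on the gate pose and obstacle heights.

```bash
cat >> h.py <<'E'
def to(pos,yaw,rot=None):
    """shift/turn in move units from the present measured pose to tool-down pose"""
    s=bot.state(); R=Ro.from_euler("xyz",s["tool_rot"],degrees=True); 
    T=Ro.from_euler("xyz",[180,0,yaw],degrees=True)
    print("turn",((R.inv()*T).as_rotvec()/.5).round(3),"shift",(R.inv().apply(np.array(pos)-s["eef_pos"])/.15).round(3))
E
python3 - <<'E'
from h import *
w=shot("wrist"); print(w["mount"].round(3).tolist(), w["mtx"][0,0])
p=shot("top"); C=cloud(p).reshape(-1,3); C=C[np.isfinite(C[:,0])]
m=(abs(C[:,0]-.63)<.12)&(abs(C[:,1]-.01)<.17)
B=C[m&(C[:,2]>.007)&(C[:,2]<.016)]; print(len(B),rect(B[:,:2]))
for x in np.arange(.1,.8,.1):
    print(round(x,1),[round(float(C[(abs(C[:,0]-x)<.05)&(abs(C[:,1]-y)<.05),2].max(initial=0)),2) for y in np.arange(-.2,.7,.1)])
to([.56,.04,.40],6)
E
```

```text
[[1.0, -0.001, 0.0, 0.001], [0.001, 0.948, 0.317, -0.081], [-0.0, -0.317, 0.948, -0.143], [0.0, 0.0, 0.0, 1.0]] 334.91216586830865
1913 [array([0.6447, 0.0501]), array([0.1988, 0.2996]), np.float64(14.7547)]
0.1 [0.0, 0.04, 0.21, 0.03, 0.16, 0.22, 0.25, 0.35, 0.41]
0.2 [0.01, 0.02, 0.01, 0.01, 0.14, 0.21, 0.23, 0.49, 0.54]
0.3 [0.05, 0.02, 0.06, 0.06, 0.01, 0.08, 0.18, 0.2, 0.11]
0.4 [0.04, 0.03, 0.07, 0.03, 0.01, 0.0, 0.01, 0.01, 0.01]
0.5 [0.04, 0.03, 0.09, 0.01, 0.11, 0.07, 0.1, 0.02, 0.02]
0.6 [0.11, 0.15, 0.12, 0.11, 0.18, 0.21, 0.14, 0.02, 0.02]
0.7 [0.04, 0.12, 0.11, 0.02, 0.2, 0.24, 0.24, 0.05, 0.13]
turn [-0.    -0.     2.465] shift [-3.042  3.57  -1.124]
```

```bash
python3 -m jog '[[0,0,0,0,0,-0.4,1],[0,0,0,0,0,-0.8,1],[0,0,0.35,-0.3,0.35,-1,1],[0,0,0.7,-0.6,0.7,-1,1],[0,0,0.82,-0.85,1,-1,1],[0,0,0.82,-0.85,1,-1,1]]'; python3 -c "
from h import *
to([.56,.04,.40],6)"
```

```text
clock: 1.55
eef_pos: [0.2628, 0.4471, 0.3821]
tool_rot: [180.0, -0.1, 52.9]
force: [-0.5, -0.4, 0.8]
finger_gap: 1.001
turn [-0.    -0.003  1.637] shift [-0.969  3.218 -0.12 ]
```

```bash
python3 -m jog '[[0,0,0.3,-0.1,0.4,-0.1,1],[0,0,0.6,-0.2,0.8,-0.1,1],[0,0,0.9,-0.3,1,-0.1,1],[0,0,0.9,-0.3,1,-0.1,1]]'; python3 -c "
from h import *
to([.56,.04,.40],6)"
```

```text
clock: 2.05
eef_pos: [0.3549, 0.3222, 0.3964]
tool_rot: [-180.0, -0.0, 27.2]
force: [-0.7, 0.7, 0.2]
finger_gap: 1.0
turn [-0.001 -0.     0.74 ] shift [ 0.356  2.298 -0.025]
```

```bash
python3 -m jog '[[0,0,0.3,0.1,0.4,0,1],[0,0,0.6,0.2,0.8,0,1],[0,0,0.74,0.35,1,0,1],[0,0,0.74,0.35,1,0,1]]'; python3 -m jog '[[0,0,0,0.2,0.35,0,1],[0,0,0,0.4,0.7,0,1],[0,0,0,0.7,1,0,1],[0,0,0,0.7,1,0,1],[0,0,0,0.7,1,0,1],[0,0,0,0.7,1,0,1]]'; python3 - <<'E'
from h import *
p=shot("wrist"); cv2.imwrite("pics/w2.png",p["image"]); C=cloud(p)
print(bot.state()["eef_pos"],bot.state()["tool_rot"])
np.save("C.npy",C)
for q in ("light_gate","shutter_knob","rack","cell","short_a"):
    print(q,[(d["extent"],round(d["score"],2)) for d in bot.look_for(q,p)][:5])
X=C.reshape(-1,3);X=X[np.isfinite(X[:,0])]
for nm,x0,x1,y0,y1,z0,z1 in (("cap",.47,.54,.15,.22,.1,.114),("rack",.45,.55,.1,.4,.024,.036),("lamp",.58,.72,-.13,-.03,.105,.1105),("lamp+",.58,.72,-.13,-.03,.102,.118),("knob",.6,.67,-.1,-.05,.138,.156),("rec",.58,.67,.05,.15,.1,.116),("plate",.52,.75,-.14,.16,.007,.017)):
    Y=X[(X[:,0]>x0)&(X[:,0]<x1)&(X[:,1]>y0)&(X[:,1]<y1)&(X[:,2]>z0)&(X[:,2]<z1)]
    if len(Y)>5: print(nm,len(Y),rect(Y[:,:2]),Y.mean(0).round(4),Y.min(0).round(4),Y.max(0).round(4))
E
```

```text
clock: 2.55
eef_pos: [0.4707, 0.2141, 0.3953]
tool_rot: [-180.0, 0.1, 6.1]
force: [-0.5, 0.6, -0.7]
finger_gap: 1.003
clock: 3.3
eef_pos: [0.5893, 0.0779, 0.397]
tool_rot: [-180.0, -0.1, 6.3]
force: [0.3, 0.4, -0.1]
finger_gap: 1.003
[0.58928838 0.07778068 0.39713749] [-1.79990346e+02 -7.06632502e-02  6.29373018e+00]
light_gate [([304.0, 156.2, 372.6, 326.6], 0.69)]
shutter_knob [([327.6, 279.3, 346.4, 325.1], 0.65)]
rack [([237.8, 0.4, 290.3, 135.1], 0.81)]
cell [([293.7, 318.6, 320.4, 373.6], 0.76), ([237.2, 93.5, 282.9, 120.6], 0.63)]
short_a [([242.1, 42.3, 280.4, 74.7], 0.81), ([304.0, 152.7, 374.7, 326.9], 0.73), ([248.6, 1.8, 280.7, 23.4], 0.64), ([237.0, 92.6, 283.5, 121.3], 0.21)]
cap 891 [array([0.5061, 0.1852]), array([0.0406, 0.0316]), np.float64(3.1963)] [0.5066 0.1849 0.1083] [0.4852 0.1687 0.1002] [0.527  0.2014 0.1114]
rack 3418 [array([0.5011, 0.2391]), array([0.0668, 0.1714]), np.float64(5.097)] [0.5048 0.2419 0.0305] [0.4613 0.152  0.024 ] [0.5418 0.327  0.0358]
lamp 1179 [array([ 0.6413, -0.0699]), array([0.0963, 0.0645]), np.float64(6.1615)] [ 0.6433 -0.072   0.1085] [ 0.5923 -0.1068  0.105 ] [ 0.6911 -0.0376  0.1105]
lamp+ 2040 [array([ 0.6413, -0.0699]), array([0.0963, 0.0645]), np.float64(6.1615)] [ 0.641  -0.0704  0.11  ] [ 0.592  -0.1068  0.1021] [ 0.6911 -0.0375  0.118 ]
knob 128 [array([ 0.637 , -0.0744]), array([0.0154, 0.0151]), np.float64(51.1499)] [ 0.6366 -0.0729  0.1468] [ 0.6292 -0.0822  0.1383] [ 0.6448 -0.0661  0.1499]
rec 1192 [array([0.6231, 0.0957]), array([0.0362, 0.063 ]), np.float64(6.3746)] [0.6223 0.0986 0.1072] [0.6029 0.0636 0.1   ] [0.6423 0.1279 0.1124]
plate 5074 [array([0.6264, 0.0436]), array([0.1109, 0.2637]), np.float64(13.6017)] [0.6293 0.0192 0.0127] [ 0.5417 -0.0869  0.0076] [0.6839 0.1587 0.017 ]
```

View pics/w2.png

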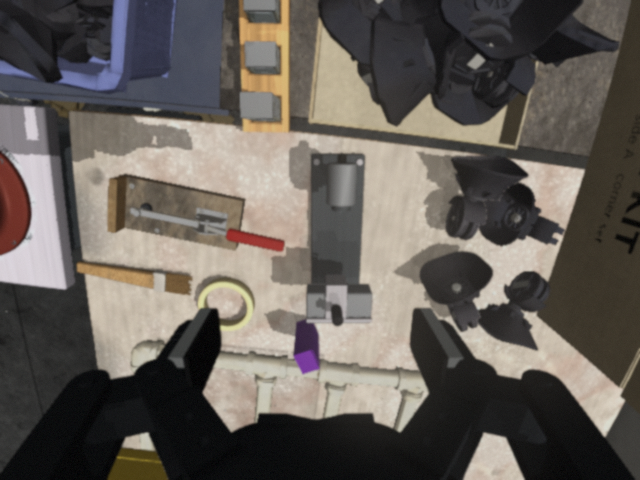

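Wrist view: tall cell cap at (260,106) with the short cells above it in the rack, gate at (338,240), knob at (337,312), purple decoy at (306,345). The sizes fit: cap 40.6×31.6 mm at 0.108, lamp 96 mm wide, rack yaw 5.1°, gate yaw 6.2°.

```bash
python3 -c "
from h import *
to([.637,-.0745,.122],6.2)"
```

```text
turn [-0.    -0.001 -0.001] shift [0.204 1.035 1.831]
```

```bash
python3 -m jog '[[0,0,0,0.1,0.35,0.2,1],[0,0,0,0.2,0.7,0.4,1],[0,0,0,0.204,1,0.7,1],[0,0,0,0.204,1,1,1],[0,0,0,0.204,1,1,1],[0,0,0,0.204,1,1,1]]'; python3 - <<'E'
from h import *
to([.637,-.0745,.122],6.2)
E
```

```text
clock: 4.35
eef_pos: [0.6373, -0.0695, 0.2486]
tool_rot: [180.0, -0.1, 6.2]
force: [0.6, -0.4, -0.1]
finger_gap: 1.0
turn [ 0.002 -0.005 -0.001] shift [-0.008  0.032  0.844]
```

Descend, then grip the knob with 20 N.

```bash
python3 -m jog '[[0,0,0,0,0.03,0.35,1],[0,0,0,0,0.03,0.7,1],[0,0,0,0,0.03,0.84,1],[0,0,0,0,0.03,0.84,1],[0,0,0,0,0.03,0.84,0.5]]' 20;  python3 -m jog '[[0,0,0,0,0,0,0],[0,0,0,0,0,0,0],[0,0,0,0,0,0,0],[0,0,0,0,0,0,0],[0,0,0,0,0,0,0],[0,0,0,0,0,0,0]]'; python3 - <<'E'
from h import *
p=shot("side"); a=cv2.resize(p["image"][170:300,250:370],None,fx=4,fy=4); cv2.imwrite("pics/s3.png",a)
E
```

```text
clock: 4.97
eef_pos: [0.6392, -0.0745, 0.124]
tool_rot: [179.9, -0.3, 6.2]
force: [0.2, 0.4, 0.2]
finger_gap: 0.816
clock: 5.72
eef_pos: [0.6373, -0.0744, 0.1211]
tool_rot: [180.0, -0.0, 6.1]
force: [-1.7, 0.5, 5.6]
finger_gap: 0.174
```

View pics/s3.png

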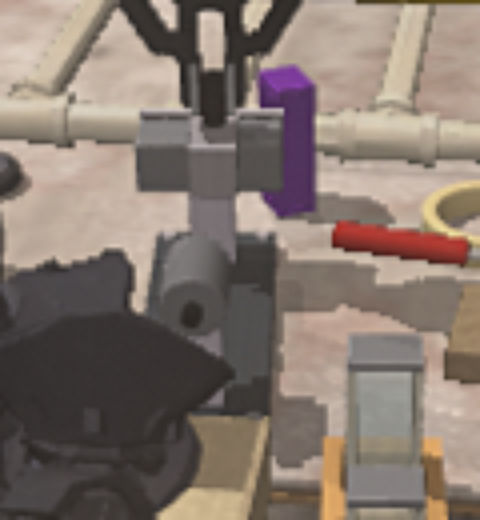

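The fingers hold the knob (212,95 in the crop; opening 15 mm, about the knob's width). Now drag it along tool −x.

```bash
python3 -m jog '[[0,0,0,-0.05,0,0,0],[0,0,0,-0.1,0,0,0],[0,0,0,-0.15,0,0,0],[0,0,0,-0.2,0,0,0],[0,0,0,-0.225,0,0,0],[0,0,0,-0.225,0,0,0]]'; python3 -m jog '[[0,0,0,-0.015,0,0,0],[0,0,0,-0.03,0,0,0],[0,0,0,-0.03,0,0,0]]';
```

```text
clock: 6.52
eef_pos: [0.6031, -0.0782, 0.1211]
tool_rot: [180.0, -0.0, 6.1]
force: [0.1, 0.3, 6.4]
finger_gap: 0.175
clock: 6.9
eef_pos: [0.6009, -0.0784, 0.1212]
tool_rot: [179.9, -0.4, 6.1]
force: [8.3, 0.5, 1.1]
finger_gap: 0.179
```

```bash
python3 -m jog '[[0,0,0,-0.015,0,0,0],[0,0,0,-0.02,0,0,0],[0,0,0,-0.02,0,0,0]]'; 
```

```text
clock: 7.28
eef_pos: [0.6006, -0.0784, 0.1213]
tool_rot: [179.9, -0.8, 6.1]
force: [19.3, 1.3, -5.7]
finger_gap: 0.178
```

Firm stop after about 37 mm (the knob started about 4–5 mm toward open). I'll relax, release, rise and look.

```bash
python3 -m jog '[[0,0,0,0.02,0,0,0],[0,0,0,0.025,0,0,0.5],[0,0,0,0.025,0,0,1],[0,0,0,0.025,0,0,1],[0,0,0,0.025,0,0,1],[0,0,0,0.025,0,0,1],[0,0,0,0.025,0,-0.3,1],[0,0,0,0.025,0,-0.7,1],[0,0,0,0.025,0,-1,1],[0,0,0,0.025,-0.3,-1,1],[0,0,0,0.025,-0.7,-1,1],[0,0,0,0.025,-0.7,-1,1]]'; python3 - <<'E'
from h import *
for n in ("top","side","wrist"):
    p=shot(n); X=cloud(p).reshape(-1,3); X=X[np.isfinite(X[:,0])]
    for nm,x0,x1,y0,y1,z0,z1 in (("cap",.47,.54,.15,.22,.1,.114),("lamp",.57,.72,-.13,-.03,.102,.1105),("knob",.57,.67,-.1,-.05,.138,.156),("rec",.58,.67,.05,.15,.1,.116)):
        Y=X[(X[:,0]>x0)&(X[:,0]<x1)&(X[:,1]>y0)&(X[:,1]<y1)&(X[:,2]>z0)&(X[:,2]<z1)]
        if len(Y)>5: print(n,nm,len(Y),rect(Y[:,:2]),Y.mean(0).round(4))
cv2.imwrite("pics/w4.png",p["image"])
to([.506,.185,.059],5.1)
E
```

```text
clock: 8.78
eef_pos: [0.588, 0.0293, 0.2706]
tool_rot: [-180.0, -0.0, 6.4]
force: [-0.6, -1.0, -0.8]
finger_gap: 0.999
top cap 225 [array([0.5069, 0.1845]), array([0.0396, 0.0304]), np.float64(1.6543)] [0.5062 0.1849 0.1072]
top rec 253 [array([0.6219, 0.1046]), array([0.0345, 0.0455]), np.float64(5.6784)] [0.6222 0.1058 0.1066]
side cap 203 [array([0.5061, 0.1866]), array([0.0383, 0.0333]), np.float64(3.6072)] [0.506  0.1891 0.1064]
side lamp 309 [array([ 0.6378, -0.0664]), array([0.1038, 0.06  ]), np.float64(2.4378)] [ 0.6432 -0.0661  0.1069]
side knob 31 [array([ 0.6008, -0.0793]), array([0.013 , 0.0196]), np.float64(7.145)] [ 0.6008 -0.0763  0.144 ]
side rec 190 [array([0.622 , 0.1004]), array([0.0326, 0.0585]), np.float64(3.8356)] [0.6206 0.1059 0.1061]
wrist cap 2155 [array([0.5062, 0.1846]), array([0.0409, 0.0318]), np.float64(4.241)] [0.507  0.184  0.1081]
wrist lamp 2734 [array([ 0.6374, -0.0714]), array([0.1035, 0.0646]), np.float64(4.9569)] [ 0.6497 -0.0691  0.108 ]
wrist knob 279 [array([ 0.6016, -0.0785]), array([0.0155, 0.0152]), np.float64(65.0608)] [ 0.6017 -0.0767  0.1464]
wrist rec 2506 [array([0.6227, 0.0951]), array([0.0353, 0.0637]), np.float64(6.3391)] [0.6217 0.0983 0.1072]
turn [0.001 0.    0.036] shift [-0.433 -1.115  1.408]
```

View pics/w4.png

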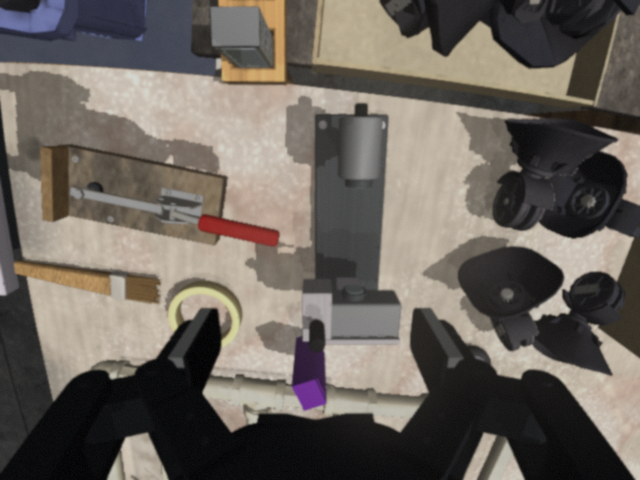

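The shutter is open: the lamp lens now shows at (355,293), and the knob at (317,330) sits 40 mm to −x of the beam line. Now move over the cell.

```bash
python3 -m jog '[[0,0,0,-0.13,-0.35,0,0.8],[0,0,0.03,-0.28,-0.7,0.1,0.8],[0,0,0.03,-0.43,-1,0.2,0.8],[0,0,0.03,-0.43,-1,0.3,0.8],[0,0,0.03,-0.43,-1,0.3,0.8],[0,0,0.03,-0.43,-1,0.3,0.8]]'; python3 - <<'E'
from h import *
p=shot("wrist"); C=cloud(p); X=C.reshape(-1,3); X=X[np.isfinite(X[:,0])]
for nm,x0,x1,y0,y1,z0,z1 in (("cap",.47,.54,.15,.22,.1,.114),("rack",.45,.55,.1,.4,.026,.034)):
    Y=X[(X[:,0]>x0)&(X[:,0]<x1)&(X[:,1]>y0)&(X[:,1]<y1)&(X[:,2]>z0)&(X[:,2]<z1)]
    if len(Y)>5: print(nm,len(Y),rect(Y[:,:2]),Y.mean(0).round(4))
for x in np.arange(.42,.6,.02): print(x.round(2),X[(abs(X[:,0]-x)<.01)&(abs(X[:,1]-.185)<.03)&(X[:,2]<.2),2].max(initial=0).round(3),end=' ')
print(); to([.506,.185,.059],5.1)
E
```

```text
clock: 9.68
eef_pos: [0.5094, 0.167, 0.2258]
tool_rot: [180.0, -0.0, 5.1]
force: [0.8, -0.8, -0.0]
finger_gap: 0.798
cap 1937 [array([0.5062, 0.1856]), array([0.0399, 0.0308]), np.float64(4.8736)] [0.5061 0.1862 0.1083]
rack 7711 [array([0.5005, 0.2494]), array([0.0667, 0.1921]), np.float64(5.3319)] [0.4995 0.2611 0.0306]
0.42 0.002 0.44 0.002 0.46 0.003 0.48 0.11 0.5 0.111 0.52 0.11 0.54 0.033 0.56 0.054 0.58 0.056 
turn [ 0.    -0.002  0.001] shift [-0.014 -0.121  1.114]
```

```bash
python3 -m jog '[[0,0,0,-0.014,-0.123,0,0.8],[0,0,0,-0.014,-0.123,0.1,0.8],[0,0,0,-0.014,-0.123,0.4,0.8],[0,0,0,-0.014,-0.123,0.7,0.8],[0,0,0,-0.014,-0.123,0.7,0.8],[0,0,0,-0.014,-0.123,0.7,0.8]]'; python3 - <<'E'
from h import *
to([.506,.185,.059],5.1)
E
```

```text
clock: 10.48
eef_pos: [0.5052, 0.1868, 0.1215]
tool_rot: [-180.0, -0.1, 5.3]
force: [1.3, -1.3, -0.1]
finger_gap: 0.8
turn [-0.    -0.003  0.006] shift [0.003 0.013 0.417]
```

```bash
python3 -m jog '[[0,0,0,0.003,0.008,0.2,0.8],[0,0,0,0.003,0.008,0.41,0.8],[0,0,0,0.003,0.008,0.41,0.8],[0,0,0,0.003,0.008,0.41,0.8],[0,0,0,0.003,0.008,0.41,0.65],[0,0,0,0.003,0.008,0.41,0.5],[0,0,0,0.003,0.008,0.41,0.3],[0,0,0,0.003,0.008,0.41,0.3],[0,0,0,0.003,0.008,0.41,0.3]]' 30; python3 - <<'E'
from h import *
to([.506,.185,.059],5.1)
p=shot("side"); a=cv2.resize(p["image"][190:350,270:390],None,fx=3.7,fy=3.7); cv2.imwrite("pics/s5.png",a)
E
```

```text
clock: 11.6
eef_pos: [0.5058, 0.1856, 0.0601]
tool_rot: [-180.0, -0.1, 5.3]
force: [-1.1, -0.6, 6.3]
finger_gap: 0.462
turn [-0.    -0.003  0.006] shift [0.001 0.004 0.007]
```

View pics/s5.png

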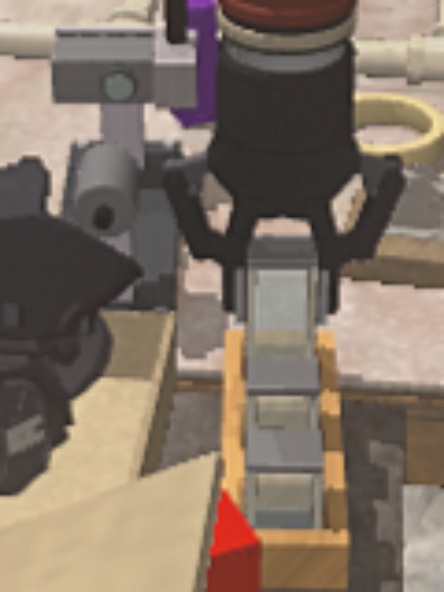

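The fingers hold the tall cell at its frosted sides (283,300 in the crop) with an opening of 39 mm, and the panes are free. The lamp lens is also clear at (121,85). Lift.

```bash
python3 -m jog '[[0,0,0,0,0,0,0.2],[0,0,0,0,0,-0.1,0.2],[0,0,0,0,0,-0.25,0.2],[0,0,0,0,0,-0.45,0.2],[0,0,0,0,0,-0.7,0.2],[0,0,0,0,0,-0.95,0.2],[0,0,0,0,0,-0.95,0.2],[0,0,0,0,0,-0.95,0.2]]' 40; python3 - <<'E'
from h import *
to([.632,.0105,.23],6.2)
E
```

```text
clock: 12.65
eef_pos: [0.5045, 0.1853, 0.2005]
tool_rot: [180.0, 0.1, 5.3]
force: [0.1, -0.2, -1.7]
finger_gap: 0.46
turn [ 0.     0.003 -0.032] shift [ 0.739  1.238 -0.197]
```

```bash
python3 -m jog '[[0,0,0,0,0.2,-0.2,0.2],[0,0,0,0,0.45,-0.2,0.2],[0,0,0,0.15,0.7,-0.2,0.2],[0,0,0,0.35,0.9,-0.2,0.2],[0,0,-0.032,0.55,1,-0.2,0.2],[0,0,-0.032,0.74,1,-0.2,0.2],[0,0,-0.032,0.74,1,-0.2,0.2],[0,0,-0.032,0.74,1,-0.2,0.2]]'; python3 - <<'E'
from h import *
to([.632,.0105,.23],6.2)
E
```

```text
clock: 13.65
eef_pos: [0.6282, 0.0464, 0.2293]
tool_rot: [-180.0, 0.2, 6.2]
force: [-0.4, 0.5, -1.0]
finger_gap: 0.466
turn [-0.001  0.007 -0.   ] shift [-0.001  0.241 -0.005]
```

```bash
python3 -m jog '[[0,0,0,0,0.12,0,0.2],[0,0,0,0,0.235,0,0.2],[0,0,0,0,0.235,0,0.2],[0,0,0,0,0.235,0,0.2]]'; python3 - <<'E'
from h import *
for n in ("top","side","wrist"):
    p=shot(n); X=cloud(p).reshape(-1,3); X=X[np.isfinite(X[:,0])]
    for nm,x0,x1,y0,y1,z0,z1 in (("cell",.59,.68,-.03,.055,.16,.29),("rec",.58,.67,.05,.15,.1,.116)):
        Y=X[(X[:,0]>x0)&(X[:,0]<x1)&(X[:,1]>y0)&(X[:,1]<y1)&(X[:,2]>z0)&(X[:,2]<z1)]
        if len(Y)>5: print(n,nm,len(Y),rect(Y[:,:2]),Y.mean(0).round(4),Y.min(0).round(3),Y.max(0).round(3))
    if n=="side": a=cv2.resize(p["image"][90:270,230:380],None,fx=3.3,fy=3.3); cv2.imwrite("pics/s6.png",a)
    if n=="wrist": cv2.imwrite("pics/w6.png",p["image"])
to([.632,.0105,.111],6.2)
E
```

```text
clock: 14.15
eef_pos: [0.6331, 0.0109, 0.2315]
tool_rot: [-180.0, -0.0, 6.1]
force: [0.8, 1.1, -1.3]
finger_gap: 0.464
top cell 58 [array([0.6021, 0.0168]), array([0.0408, 0.018 ]), np.float64(44.9937)] [0.6055 0.0179 0.2517] [ 0.592 -0.004  0.18 ] [0.622 0.025 0.29 ]
top rec 330 [array([0.6229, 0.0962]), array([0.0348, 0.0618]), np.float64(7.8044)] [0.6222 0.0983 0.1062] [0.604 0.067 0.1  ] [0.641 0.128 0.114]
side cell 1139 [array([0.6364, 0.0149]), array([0.088 , 0.0326]), np.float64(7.0712)] [0.6325 0.0229 0.2436] [ 0.592 -0.004  0.178] [0.679 0.033 0.29 ]
side rec 191 [array([0.6219, 0.1015]), array([0.0326, 0.0565]), np.float64(5.9816)] [0.6207 0.1061 0.1061] [0.603 0.074 0.1  ] [0.64  0.13  0.111]
wrist cell 25078 [array([0.6354, 0.0118]), array([0.0921, 0.0326]), np.float64(5.3176)] [0.6334 0.0196 0.2673] [ 0.59  -0.006  0.181] [0.68  0.031 0.29 ]
wrist rec 3552 [array([0.6231, 0.0953]), array([0.0362, 0.0638]), np.float64(5.0919)] [0.6229 0.0983 0.1072] [0.603 0.063 0.1  ] [0.643 0.128 0.113]
turn [-0. -0.  0.] shift [-0.009  0.006  0.803]
```

View pics/s6.png

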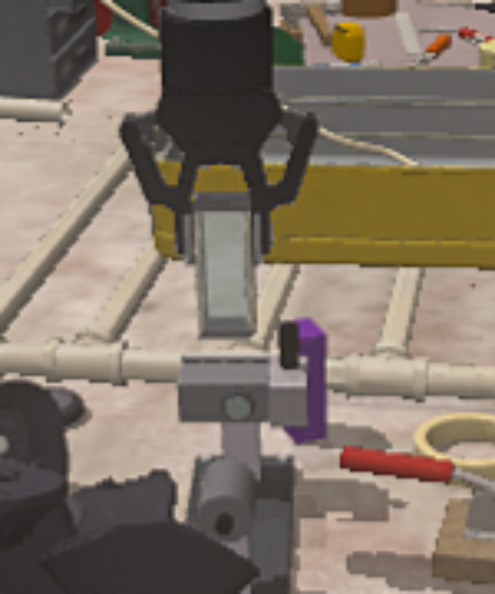

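View pics/w6.png

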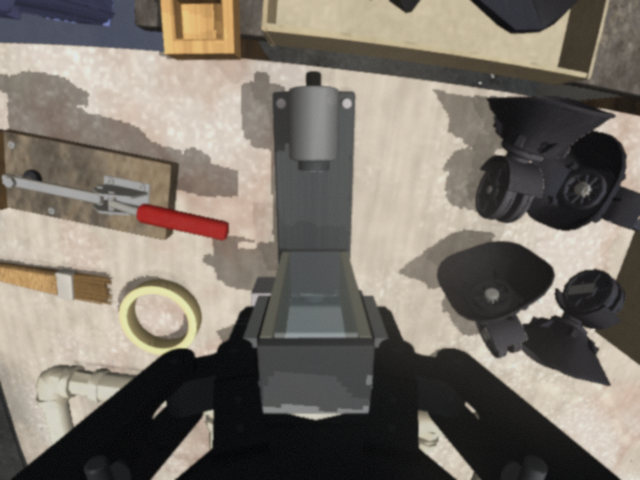

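The side view shows the cell upright above the gap, foot at 0.178–0.179 m (226,330). The wrist view shows it lined up with the receiver (312,125) and the slot empty. Lower it slowly.

```bash
python3 -m jog '[[0,0,0,-0.006,0.004,0.15,0.2],[0,0,0,-0.006,0.004,0.3,0.2],[0,0,0,-0.006,0.004,0.45,0.2],[0,0,0,-0.006,0.004,0.6,0.2],[0,0,0,-0.006,0.004,0.72,0.2],[0,0,0,-0.006,0.004,0.79,0.2],[0,0,0,-0.006,0.004,0.79,0.2],[0,0,0,-0.006,0.004,0.79,0.2],[0,0,0,-0.006,0.004,0.79,0.2]]'; python3 - <<'E'
from h import *
for n in ("side","wrist"):
    p=shot(n); X=cloud(p).reshape(-1,3); X=X[np.isfinite(X[:,0])]
    a=np.radians(6.2); Rg=np.array([[np.cos(a),np.sin(a)],[-np.sin(a),np.cos(a)]])
    G=np.c_[(X[:,:2]-[.632,.0103])@Rg.T,X[:,2]]
    m=(abs(G[:,0])<.024)&(abs(G[:,1])<.03)&(G[:,2]>.05)&(G[:,2]<.168); Y=G[m]
    print(n,len(Y),Y.min(0).round(4),Y.max(0).round(4))
    for lo in np.arange(.055,.165,.015):
        Z=Y[(Y[:,2]>=lo)&(Y[:,2]<lo+.015)]
        if len(Z)>5: print(lo.round(3),len(Z),np.percentile(Z[:,:2],[2,50,98],axis=0).round(4).tolist())
    if n=="side": cv2.imwrite("pics/s7.png",cv2.resize(p["image"][130:270,240:370],None,fx=4.2,fy=4.2))
    if n=="wrist": cv2.imwrite("pics/w7.png",p["image"])
to([.632,.0105,.112],6.2)
E
```

```text
clock: 15.42
eef_pos: [0.6332, 0.0104, 0.1141]
tool_rot: [180.0, -0.1, 6.2]
force: [-0.1, 0.2, -1.5]
finger_gap: 0.463
side 667 [-0.023  -0.0159  0.0627] [0.0238 0.0217 0.1675]
0.07 43 [[-0.0186, 0.0089], [-0.0064, 0.0143], [0.021, 0.0172]]
0.085 94 [[-0.0186, 0.0051], [0.0005, 0.0145], [0.0205, 0.0185]]
0.1 95 [[-0.0187, -0.0003], [0.0003, 0.0146], [0.0198, 0.0181]]
0.115 100 [[-0.0219, 0.0101], [-0.0001, 0.0146], [0.0215, 0.0185]]
0.13 115 [[-0.0222, 0.0088], [-0.0008, 0.0148], [0.0235, 0.0185]]
0.145 118 [[-0.0226, 0.0015], [-0.0002, 0.0141], [0.0231, 0.018]]
0.16 98 [[-0.0229, -0.0152], [0.002, 0.0028], [0.0211, 0.0171]]
wrist 17657 [-0.024  -0.016   0.0635] [0.024  0.0165 0.168 ]
0.055 143 [[-0.0177, 0.0136], [0.0016, 0.0142], [0.0207, 0.0152]]
0.07 610 [[-0.0176, 0.0137], [0.0013, 0.015], [0.0204, 0.0156]]
0.085 789 [[-0.0175, 0.0137], [0.0015, 0.0151], [0.0205, 0.0157]]
0.1 1000 [[-0.0175, 0.0137], [0.0015, 0.0151], [0.0205, 0.0157]]
0.115 1486 [[-0.0226, 0.0112], [0.0001, 0.015], [0.0227, 0.0157]]
0.13 2046 [[-0.0231, 0.0113], [0.0002, 0.015], [0.0231, 0.0158]]
0.145 3295 [[-0.0229, 0.0027], [0.0003, 0.0146], [0.0232, 0.016]]
0.16 8288 [[-0.0203, -0.014], [0.0011, 0.0024], [0.0208, 0.0146]]
turn [ 0.001 -0.003 -0.   ] shift [-0.006 -0.001  0.012]
```

View pics/s7.png

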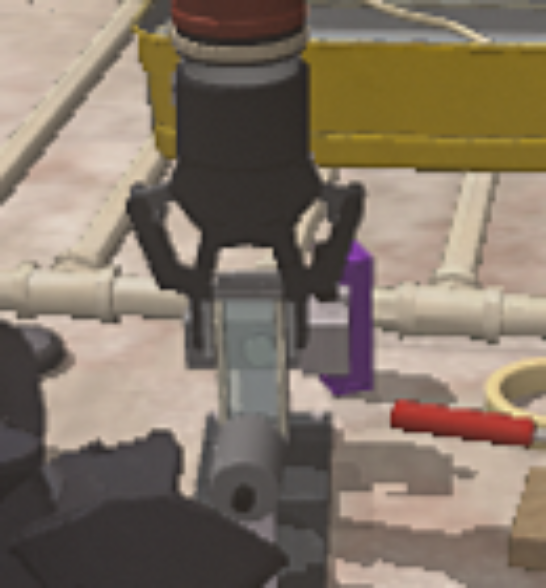

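View pics/w7.png

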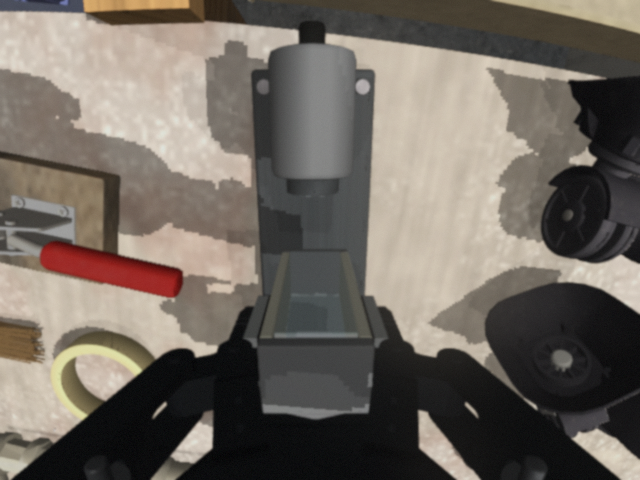

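Wrist view: the pane is vertical (same x and y from 0.055 to 0.145 m), the receiver (312,110) is in line with the cell, and free gaps remain. Cell is about 1 mm to +x and 2 mm high. A fine correction comes next.

```bash
python3 -m jog '[[0,0,0,-0.003,0,0.006,0.2],[0,0,0,-0.006,0,0.013,0.2],[0,0,0,-0.006,0,0.013,0.2],[0,0,0,-0.006,0,0.013,0.2],[0,0,0,-0.006,0,0.013,0.2]]'; python3 - <<'E'
from h import *
a=np.radians(6.2); Rg=np.array([[np.cos(a),np.sin(a)],[-np.sin(a),np.cos(a)]])
for n in ("wrist","side"):
    p=shot(n); X=cloud(p).reshape(-1,3); X=X[np.isfinite(X[:,0])]
    G=np.c_[(X[:,:2]-[.632,.0103])@Rg.T,X[:,2]]
    Y=G[(abs(G[:,0])<.024)&(abs(G[:,1])<.03)&(G[:,2]>.045)&(G[:,2]<.11)]; print(n,"lower cell",np.percentile(Y,[1,50,99],axis=0).round(4).tolist())
    Y=G[(G[:,0]>-.06)&(G[:,0]<-.01)&(abs(G[:,1]+.085)<.015)&(G[:,2]>.13)&(G[:,2]<.155)]; print("knob",len(Y),Y.mean(0).round(4) if len(Y) else "")
    Y=X[(X[:,0]>.46)&(X[:,0]<.54)&(X[:,1]>.22)&(X[:,1]<.35)&(X[:,2]>.06)&(X[:,2]<.074)]; print("shorts",len(Y),rect(Y[:,:2]) if len(Y) else "")
print(bot.state()); bot.job_done()
E
```

```text
clock: 16.15
eef_pos: [0.6315, 0.0104, 0.1109]
tool_rot: [180.0, -0.0, 6.2]
force: [0.1, -0.1, -2.3]
finger_gap: 0.463
wrist lower cell [[-0.0195, 0.0137, 0.062], [-0.0001, 0.0152, 0.0909], [0.0193, 0.0158, 0.1096]]
knob 0 
shorts 0 
side lower cell [[-0.0204, -0.0112, 0.0636], [-0.0043, 0.0144, 0.0931], [0.0196, 0.0199, 0.1093]]
knob 21 [-0.0371 -0.0821  0.1435]
shorts 504 [array([0.4962, 0.283 ]), array([0.0384, 0.0997]), np.float64(5.3835)]
{'clock': 16.25, 'joints': array([-5.80263042e+00,  9.59749122e+00,  9.72204153e+01,  8.26860678e-05,
        7.31814792e+01, -1.19887750e+01]), 'joint_vel': array([-0.01319503, -0.07823674, -0.06285752,  0.05824432,  0.01523451,
       -0.04186577]), 'effort': array([ 4.71819785e-04, -4.24183416e+01, -3.50053990e+01, -1.39299231e-03,
        4.72113425e-04,  1.05413854e-06]), 'eef_pos': array([0.63150782, 0.01040703, 0.11086204]), 'tool_rot': array([ 1.79999950e+02, -6.17409530e-04,  6.18612063e+00]), 'force': array([-0.56536681,  0.56588978, -0.98051995]), 'torque': array([ 0.06680854, -0.04977528,  0.01485608]), 'finger_gap': 0.4612554151785747}
the job is handed in; nothing more can be done
```

I opened the shutter, then lifted the tall cell by its frosted faces and handed the job in while holding it in the light path at 16.25 s. No verdict was reported.

- **Shutter:** I gripped the black knob and pulled it about 37 mm until it met a firm stop at 19 N. It appears to have started about 4 mm open. After release the knob measured 40 mm from the beam line and the lamp lens was in clear view.
- **Cell position:** In the last wrist check the cell was within 1 mm of the beam line sideways. It was upright, and its yaw matched the gate's to about 1°. The foot is about 60 mm above the table, so the beam passes about 30 mm up the panes. The pane facing the receiver is 15 mm from the gap's middle, so the cell is about midway, with more than 30 mm free on each side. The wrist force showed no contact.
- **Short cells:** Both still read at their places in the rack.

**Disagreements:** the side camera put the knob at −37 mm on only 21 pixels with the gripper partly in the way, against −40 mm earlier from the wrist camera. I trust the earlier reading because of the stop force. The wrist camera could not see the knob or the short cells in the final check, so those two rest on the side camera alone.

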